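# Hang the graduated gauge on the sprung hook, scale outward

### The job

Take the blue gauge plate out of its grey slotted rack and hang it on the stand's hook with its white graduated face outward, away from the post. Thread its window over the upturned tip, push it back gently against the orange spring collar far enough to pass the tip, lower it so that it hangs from the rod behind the tip, and let go. The rod may be clamped further in or out than usual, so feel for the collar and never ram it, and leave the vials and the petri dish where they are.

Things in the scene. Friction and masses are not known exactly. Their poses are not given: they have to be found in the camera images.
- gauge: Upright gauge plate, 0.1 to 0.2 kg; origin mid lower edge, z up, y along its width. White graduated face to its own -x, plain blue face to +x. Plate 6 mm thick (x), 64 wide (y), z = 0 to 111 mm, with a window through it 16 mm wide (centred) from z = 70 to 96 mm. Black grip tab on top. At first it stands loosely in the rack's slot, foot 8 mm above the worktop.
- gauge_centre (a point): The gauge's point 75 mm above its lower edge, half-way up (axes as the gauge).
- gauge_grip (a point): Centre of the gauge's black grip tab, 130 mm above its lower edge (axes as the gauge). The tab is 12 mm thick (x), 36 wide (y), from z = 110 to 150 mm; grasp it across its thickness, firmly.
- rack: Fixed grey rack block 56 x 92 x 30 mm; origin at the centre of its underside, z up. Its slot runs along its y, 66 mm long, 7.5 mm wide and 22 mm deep, open upward; lift the gauge straight out.
- stand: Fixed hook stand; origin under its post on the worktop, z up, -x outward (the hook's free end). Base plate 120 x 90 x 12 mm (x from -80 to +40 mm), post 20 mm thick, aluminium clamp block on it 36 x 34 mm, top at z = 152 mm. When the gauge hangs properly its window's top rests on the rod and its lower edge is 48 mm above the worktop.
- rod_root (a point): Where the level steel rod, 8 mm thick, passes through the clamp block: on the post's axis, 140 mm up (axes as the stand). Behind the tip an orange collar disc (30 mm across, 5 thick) slides on the rod, its front 3 mm behind the tip when free. Its spring pushes outward with 1.5 N plus 0.5 N per mm pushed back; hard stop after 8 mm (5.5 N).
- tip_usual (a point): Point on the rod's centre line, 66 mm out (-x) from rod_root, where the upturned tip usually stands (axes as the stand). The rod may be clamped up to 24 mm further in or out; that is not measured. Tip 8 mm square, flat-topped, its top 12 mm above the rod's centre line. The plate passes behind the tip once the collar is pushed back over 3 mm (3 N); the collar then clamps it to the tip.
- vial_blue_centre (a point): Loose glass vial with a blue cap, 32 mm across, 72 mm high; the point half-way up.
- vial_red_centre (a point): Loose glass vial with a red cap, 32 mm across, 72 mm high; the point half-way up.
- petri_centre (a point): Loose clear petri dish with grains, 90 mm across, 16 mm high; its centre.
There are look-alikes about, which are no part of the job. Of the things like the gauge, leave any that is green; of the rest the smaller one is meant.

How it is judged:
On the way, in this order (a step that is already met when the one before it is completed fails the run):
1. the gauge is drawn up out of the rack (height (world z) of gauge_centre above 0.115 m and contact force between gauge and rack below 0.05 N), for 0.1 s.
2. the gauge is pushed against the stand's sprung collar (over 2.5 N) (contact force between gauge and stand above 2.5 N), for 0.2 s.
At the end, for the whole second after the job is handed in: The gauge hangs at rest on the rod behind its upturned tip: its centre 118 to 128 mm above the stand's foot and within 8 mm of the rod's line, upright within 0.15 rad, square to the rod within 0.2 rad, graduated face outward (the post is on its plain side), carried by the stand and released (z of gauge_centre in the frame of stand between 0.118 and 0.128 m and y of gauge_centre in the frame of stand between -0.008 and 0.008 m and x of stand in the frame of gauge above 0.02 m and angle between the x axis of gauge and the x axis of stand, either way round below 0.2 rad and angle between gauge's own z axis and vertical below 0.15 rad and contact force between gauge and stand above 0.3 N and linear speed of gauge below 0.02 m/s); the robot touches nothing.
It fails at once if the gauge is forced against the stand (over 15 N) (contact force between gauge and stand above 15 N).
It fails at once if a vial or the petri dish is shifted by more than 25 mm (distance of any of vial_blue_centre, vial_red_centre, petri_centre from where it was at the start of the episode above 0.025 m).
It also fails if it takes over 48 s, if anything falls off the work surface, if the arm or the gripper's body presses on something with over 40 N, if the wrist force passes 120 N, or if a joint passes its speed limit or range.

### The arm

A 6-joint arm with a two-finger parallel gripper is mounted at the origin on a cart in front of the work surface, level with it; the furniture and walls round the work are solid. World frame = base frame: x ahead of the robot, y to its left, z up, the work surface at z = 0. Lengths are in m, angles in rad, forces in N, time in s.
With the tool pointing down it reaches from about 0.35 to 0.85 m from the base axis. Payload 8.1 kg.
Tool frame: the origin (TCP) lies at the very end of the fingers, on their centre line; the grasp point (between the pads) lies robot.grip_point_offset behind it (robot.grip_point_offset is the distance from the TCP to the grasp point, in m); z points along the fingers, y is the line along which they close (so a half turn about z gives the same grasp; the last joint's range is limited). The gripper opens to 93 mm and grips with 3 to 60 N. Pads are 15 mm wide; open, the fingers measure 128 mm over their backs; the gripper's body (75 mm by 188 mm) begins 65 mm behind the grasp point.
Start: joints at [-1.419, 0.13, 1.488, -0, 1.523, -0.085], TCP at [0.141, -0.583, 0.219] pointing down, gripper open.
Joint ranges: [-2.96, 2.96], [-0.89, 2.26], [0.02, 2.5], [-1.34, 4.48], [0, 2.73], [-2.66, 2.66]. Speed limits (rad/s): [2.39, 2.39, 2.79, 3.14, 3.14, 3.14].

### API

Orientations are given as a rotation vector (axis times angle).
In Python, from plant import robot, eyes gives the robot as it stands. The module is installed in compiled form; this text tells all that it offers.
- The arm moves only by the tool apply_moves, never from a script. Its argument "steps" is one flat list of numbers, 7 for each row, row after row: the shift along the tool's x, y, z in units of 30 mm (1.0 is 30 mm), then the turn, a rotation vector about the tool's x, y, z in units of 6 degrees (1.0 is 6 degrees), then the opening in per cent of the stroke, from 0 (shut) to 100 (fully open). In form: [dx, dy, dz, ax, ay, az, fingers, dx, dy, dz, ax, ay, az, fingers, ...]. A call has 1 to 12 rows; each row shifts and turns the commanded pose from where the row before left it, along the tool's axes as they then stand; what a row does not reach is not made up. A row lasts 1/12 s, in which the tool goes at most 41.7 mm and 7.16 degrees, less where a joint would pass 70% of its speed; a pose out of reach is approached as far as the arm can. A call is refused whole if a number of a shift passes 1 or a number of a turn 1, either way. A call with a gripper value outside its range is refused whole. The fingers move at their own pace and stop on an object; "grip_force" is the grip in N (left out, the last holds). Time passes only in rows, so rows that do not move let the fingers close. It gives the time, the measured TCP pose, the force, the opening and the grip force at its end, in the units of the state.
- robot.read_state(): the state, without advancing time (a new reading comes with each control period).
- eyes.read_camera(name): name is "scene" or "top" or "wrist"; returns the picture (400x640x3 uint8, red, green, blue); there is no depth.
- eyes.calibration(name): a dict with "K" (3x3 intrinsics, pixels), "R" (3x3) and "t" (3): a world point X has camera coordinates R X + t. Camera axes: x right, y down, z forward; pixel columns grow to the right and rows downward; lengths in m; the calibration is good to about 2 mm. A picture is of the moment at which its call begins: read the wrist's pose just before it. calibration takes no time and is no camera call; for the wrist camera it gives the pose at the moment of the call.
- robot.close_job(): hands the job in; it is judged then, once.
Trained networks look in the newest picture that a camera, given by its name, has taken for a name from the list of things; names that differ only in an ending like _2 or _b are one class to them, and where a whole thing is asked for, a point or a joint stands for the part that bears it (a point fixed in the world has none). Each returns a list of dicts, best first, with "conf" (0 to 1); they miss things now and then, are a little off and sometimes report something else, mostly with a low value. They report only what shows in the picture. A call takes as long as a camera call. They do not tell look-alikes from the thing itself.
- eyes.search_frame(camera, thing): "rect" ([left, top, width, height] in pixels, round what is visible of it).
- eyes.place_of(camera, thing): "xy" ([column, row] in pixels: a listed point, or the origin of a listed thing).
The state is a dict: "t": time; "q": joint angles; "dq": joint speeds; "joint_torque": joint torques, N m; "tool_pos": TCP position; "orientation": TCP orientation; "force": force on the tool from outside, world axes, zero at the start; "wrist_torque": the same for the moment, N m; "opening": finger opening in m; "gripper_force": force on a finger pad.
Only numpy, scipy, OpenCV 4.12 (cv2) and the standard library are available. Lean on these libraries where they do the work, as an engineer would, in place of code of your own. Each camera call takes 0.05 s, during which the arm holds its last target. There are 200 camera calls.

## Working session

There is one attempt and no reset: what is moved stays moved. The work goes in short steps, Python scripts to look and compute and a tool call to move; the robot and the scene stay as the last step left them, time stands still between calls to the robot, and variables do not carry over. Pictures are saved under pics/ and viewed, at most 13 in all, crops included, and the job is handed in when it is done.

Besides the shell and the picture viewer there is one more tool, called as a command line: name --argument value ..., lists and objects as JSON in quotes. apply_moves: Moves the arm, as the interface text tells. Its arguments: {"type":"object","properties":{"steps":{"type":"array"},"grip_force":{"type":"number"}},"required":["steps"]}

```bash
mkdir -p pics; cat > h.py <<'E'
import numpy as np, cv2
from plant import robot, eyes
def ray(cal,px):
    K,R,t=[np.array(cal[k],float) for k in "KRt"]
    d=R.T@np.linalg.solve(K,[px[0],px[1],1]); return -R.T@t, d/np.linalg.norm(d)
def onz(cal,px,z):
    o,d=ray(cal,px); return o+d*(z-o[2])/d[2]
def proj(cal,X):
    K,R,t=[np.array(cal[k],float) for k in "KRt"]
    p=K@(R@np.array(X,float)+t); return p[:2]/p[2]
def tri(rays):
    A=np.zeros((3,3));b=np.zeros(3)
    for o,d in rays:
        P=np.eye(3)-np.outer(d,d);A+=P;b+=P@o
    X=np.linalg.solve(A,b); return X,[float(np.linalg.norm((np.eye(3)-np.outer(d,d))@(X-o))) for o,d in rays]
E
python3 - <<'E'
from h import *
np.set_printoptions(precision=3,suppress=True)
ims=[]
for c in("scene","top"):
    im=eyes.read_camera(c); cv2.imwrite(f"pics/{c}0.png",im[:,:,::-1])
    print(c,ray(eyes.calibration(c),(320,200)))
    for th in("gauge","gauge_grip","rack","stand","rod_root","tip_usual","vial_blue_centre","vial_red_centre","petri_centre"):
        print(th,[(round(d["conf"],2),np.round(d["xy"],1).tolist()) for d in eyes.place_of(c,th)])
s=robot.read_state();print(s,robot.grip_point_offset)
E
```

```text
scene (array([0.176, 0.667, 0.57 ]), array([ 0.438, -0.711, -0.55 ]))
gauge [(0.84, [408.5, 203.9]), (0.74, [248.1, 292.0]), (0.63, [352.4, 281.8]), (0.62, [385.9, 230.8])]
gauge_grip [(0.94, [389.3, 180.2]), (0.9, [237.5, 211.4]), (0.74, [413.6, 157.2]), (0.47, [352.5, 284.5])]
rack [(0.97, [382.6, 238.9])]
stand [(0.61, [282.5, 247.6])]
rod_root [(0.8, [275.2, 194.5])]
tip_usual [(0.76, [305.5, 201.2])]
vial_blue_centre [(0.93, [312.8, 205.6])]
vial_red_centre [(0.5, [293.0, 186.0]), (0.39, [304.3, 200.2])]
petri_centre [(0.78, [349.0, 283.6]), (0.43, [384.9, 233.0]), (0.31, [279.8, 247.4])]
top (array([0.406, 0.052, 0.972]), array([ 0.163,  0.005, -0.987]))
gauge [(0.66, [409.0, 252.3]), (0.62, [239.9, 191.1]), (0.57, [356.6, 248.4])]
gauge_grip [(0.93, [224.3, 174.2]), (0.85, [420.2, 251.6]), (0.52, [358.1, 247.3])]
rack [(0.62, [353.5, 251.6])]
stand [(0.69, [291.0, 189.9]), (0.68, [356.0, 254.3]), (0.36, [286.1, 172.3])]
rod_root [(0.58, [285.7, 174.8])]
tip_usual [(0.72, [290.5, 205.3])]
vial_blue_centre [(0.47, [347.9, 179.8])]
vial_red_centre []
petri_centre [(0.82, [281.9, 254.9])]
{'t': 1.0, 'q': array([-1.419,  0.13 ,  1.488,  0.   ,  1.523, -0.085]), 'dq': array([ 0.001,  0.001,  0.002,  0.002, -0.001,  0.001]), 'joint_torque': array([ -0.002, -55.978, -49.207,   0.077,   0.022,  -0.   ]), 'tool_pos': array([ 0.141, -0.583,  0.219]), 'orientation': array([3.12 , 0.371, 0.   ]), 'force': array([-0.187,  0.137,  0.917]), 'wrist_torque': array([-0.003, -0.006,  0.001]), 'gripper_force': 0.0, 'opening': 0.09291609384810091} 0.0188
```

View pics/scene0.png

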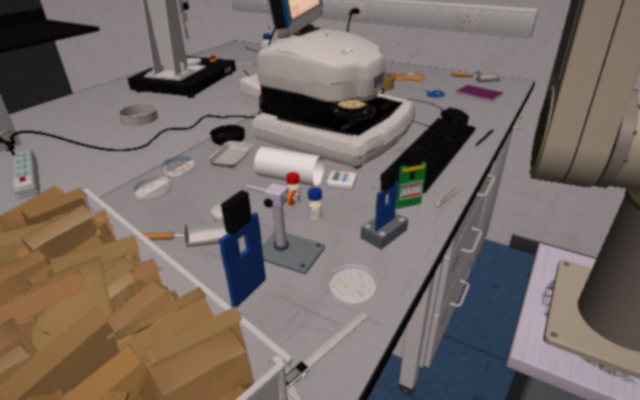

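View pics/top0.png

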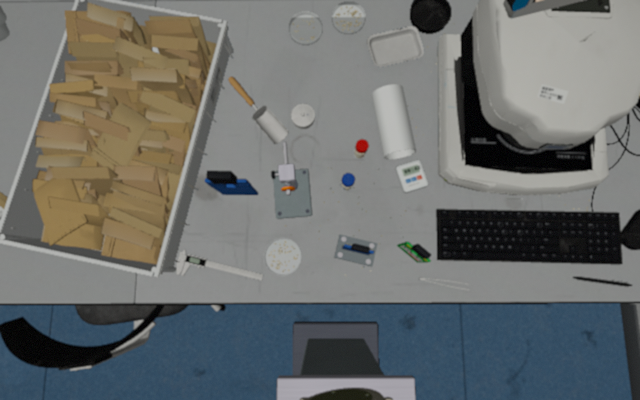

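The job's gauge is the small blue one in the grey rack: top (357,248), scene (386,215). The hook stand is at top (290,190), with its hook pointing towards the robot. The big blue plate at (232,184) and the green one at (413,250) are look-alikes.

```bash
python3 - <<'E'
from h import *
np.set_printoptions(precision=4,suppress=True)
t=eyes.calibration("top");s=eyes.calibration("scene")
a=cv2.imread("pics/top0.png");b=cv2.imread("pics/scene0.png")
c1=cv2.resize(a[150:280,260:390],(400,400),interpolation=cv2.INTER_CUBIC)
c2=cv2.resize(b[160:290,220:420][:, :],(615,400),interpolation=cv2.INTER_CUBIC)
c2=cv2.resize(b[150:280,255:415],(400,325),interpolation=cv2.INTER_CUBIC)
o=np.zeros((400,800,3),np.uint8);o[:,:400]=c1;o[:325,400:]=c2;cv2.imwrite("pics/crop0.png",o)
print("rod_root",tri([ray(t,(285.7,174.8)),ray(s,(275.2,194.5))]), onz(t,(285.7,174.8),.14),onz(s,(275.2,194.5),.14))
print("tip",onz(t,(290.5,205.3),.14),onz(s,(305.5,201.2),.14))
print("rack",onz(t,(353.5,251.6),0),onz(s,(382.6,238.9),0),"grip",onz(t,(358.1,247.3),.138),onz(s,(389.3,180.2),.138))
print("stand",onz(t,(291,189.9),0),onz(s,(282.5,247.6),0))
# plate corners
for p in [(274,171),(308,168),(312,215),(277,219)]: print(onz(t,p,.012))
for n,p,z in [("petri",(281.9,254.9),.008),("vb",(347.9,179.8),.072),("vr",(362,146),.072),("big",(224,174),.19)]: print(n,onz(t,p,z))
E
```

```text
rod_root (array([0.6024, 0.1311, 0.1366]), [0.002645289350026625, 0.0026452893500266126]) [0.5993 0.1294 0.14  ] [0.6019 0.1358 0.14  ]
tip [0.5327 0.1185 0.14  ] [0.5398 0.1273 0.14  ]
rack [ 0.4393 -0.0246  0.    ] [ 0.4364 -0.0057  0.    ] grip [ 0.4435 -0.0236  0.138 ] [ 0.4371 -0.0191  0.138 ]
stand [0.593  0.1289 0.    ] [0.6059 0.1231 0.    ]
[0.6389 0.1707 0.012 ]
[0.6461 0.086  0.012 ]
[0.528  0.0761 0.012 ]
[0.5186 0.1615 0.012 ]
petri [0.4318 0.1489 0.008 ]
vb [ 0.6024 -0.0089  0.072 ]
vr [ 0.6836 -0.0434  0.072 ]
big [0.59 0.25 0.19]
```

View pics/crop0.png

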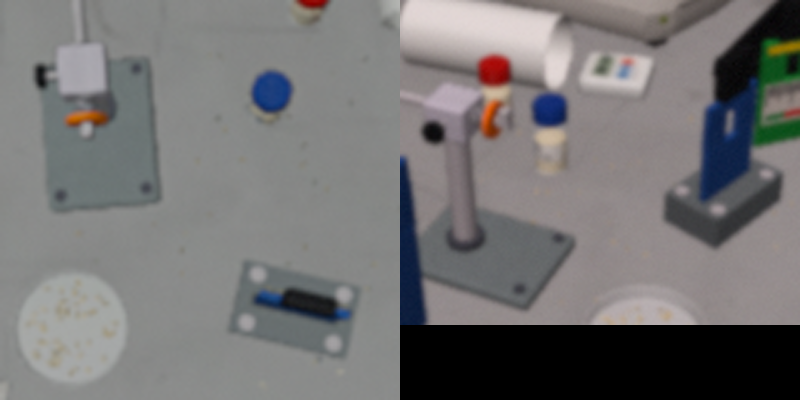

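```bash
cat >> h.py <<'E'
from scipy.spatial.transform import Rotation as Ro
def rows(p1,R1,n,p0=None,R0=None):
    "one row to repeat n times from the pose now to (p1,R1)"
    s=robot.read_state()
    p0=s["tool_pos"] if p0 is None else p0; R0=Ro.from_rotvec(s["orientation"]) if R0 is None else R0
    w=(R0.inv()*R1).as_rotvec()/n
    M=sum((R0*Ro.from_rotvec(k*w)).as_matrix() for k in range(n))
    d=np.linalg.solve(M,np.array(p1)-p0)
    return np.round(np.r_[d/.03,np.degrees(w)/6],3)
def tool(psi,th=0):
    "tool pointing down, its y at yaw psi, then tilted by th about its own y"
    y=np.array([np.cos(psi),np.sin(psi),0]);z=np.array([0,0,-1.]);x=np.cross(y,z)
    return Ro.from_matrix(np.c_[x,y,z])*Ro.from_euler("y",th)
def log():
    import json
    s=robot.read_state(); open("log.jsonl","a").write(json.dumps({k:np.array(s[k]).tolist() for k in("t","q","tool_pos","orientation")})+"\n"); return s
E
python3 - <<'E'
from h import *
log();t=eyes.calibration("top")
print("tip",onz(t,(288,192.6),.152),"clamp",onz(t,(286.7,172.1),.152))
k=130/400
for p in [(245,262),(358,288),(345,356),(230,330)]: print(onz(t,(260+p[0]*k,150+p[1]*k),.03))
print("gauge ends",onz(t,(260+255*k,150+298*k),.119),onz(t,(260+350*k,150+316*k),.119))
print(rows((.40,-.02,.30),tool(-.23),24))
print(rows((.40,-.02,.30),tool(-.23,.5),24))
E
```

```text
tip [0.55801335 0.12307287 0.152     ] clamp [0.60235028 0.1262476  0.152     ]
[0.47716635 0.00997681 0.03      ]
[ 0.45682132 -0.0766665   0.03      ]
[ 0.40526645 -0.06535812  0.03      ]
[0.42522018 0.02208614 0.03      ]
gauge ends [0.44539536 0.00726533 0.119     ] [ 0.43271417 -0.0584612   0.119     ]
[ 0.844 -0.331 -0.113  0.     0.    -0.439]
[ 0.851 -0.341  0.107  0.11   0.178 -0.43 ]
```

apply_moves --steps '[0.85,-0.34,0.107,0.11,0.178,-0.43,100,0.85,-0.34,0.107,0.11,0.178,-0.43,100,0.85,-0.34,0.107,0.11,0.178,-0.43,100,0.85,-0.34,0.107,0.11,0.178,-0.43,100,0.85,-0.34,0.107,0.11,0.178,-0.43,100,0.85,-0.34,0.107,0.11,0.178,-0.43,100,0.85,-0.34,0.107,0.11,0.178,-0.43,100,0.85,-0.34,0.107,0.11,0.178,-0.43,100,0.85,-0.34,0.107,0.11,0.178,-0.43,100,0.85,-0.34,0.107,0.11,0.178,-0.43,100,0.85,-0.34,0.107,0.11,0.178,-0.43,100,0.85,-0.34,0.107,0.11,0.178,-0.43,100]'

```text
t: 2.0
tool_pos: [0.3532, -0.3331, 0.2198]
orientation: [-2.74, -1.13, -0.304]
force: [0.2, 1.1, 0.4]
opening: 0.0928
gripper_force: 0.0
```

```bash
python3 -c "
from h import *
s=log();print(s['t'],s['q'],s['tool_pos'],s['orientation'])"
```

```text
2.0 [-1.03817032 -0.08673086  1.72962505  0.22465054  1.63136717 -0.25126312] [ 0.35319985 -0.33309179  0.21981096] [-2.73995568 -1.13041586 -0.30414928]
```

apply_moves --steps '[0.85,-0.34,0.107,0.11,0.178,-0.43,100,0.85,-0.34,0.107,0.11,0.178,-0.43,100,0.85,-0.34,0.107,0.11,0.178,-0.43,100,0.85,-0.34,0.107,0.11,0.178,-0.43,100,0.85,-0.34,0.107,0.11,0.178,-0.43,100,0.85,-0.34,0.107,0.11,0.178,-0.43,100,0.85,-0.34,0.107,0.11,0.178,-0.43,100,0.85,-0.34,0.107,0.11,0.178,-0.43,100,0.85,-0.34,0.107,0.11,0.178,-0.43,100,0.85,-0.34,0.107,0.11,0.178,-0.43,100,0.85,-0.34,0.107,0.11,0.178,-0.43,100,0.85,-0.34,0.107,0.11,0.178,-0.43,100]'

```text
t: 3.0
tool_pos: [0.3998, -0.0197, 0.3002]
orientation: [-2.173, -1.729, -0.556]
force: [-0.4, 0.3, -0.1]
opening: 0.0933
gripper_force: 0.0
```

```bash
python3 -c "
from h import *
s=log();print(s['t'],s['q'],s['tool_pos'],s['orientation'])
print(rows((.40,-.02,.32),tool(-.23),10))
print([ (o,d) for o,d in [ray(eyes.calibration('wrist'),(320,200))]])
"
```

```text
3.0 [-0.62565277 -0.41967289  1.92249674  0.47395771  1.81866404 -0.32268491] [ 0.39984933 -0.01967954  0.30017656] [-2.17317293 -1.72890446 -0.55598545]
[ 0.017  0.001 -0.065 -0.    -0.478  0.003]
[(array([ 0.39712646, -0.03349148,  0.48257522]), array([ 0.059474  ,  0.23618065, -0.96988739]))]
```

```bash
python3 -c "
from h import *
print(rows((.40,-.02,.32),tool(-.23,-.5),12))
print(rows((.48,.06,.32),tool(-.23,0),12,np.array((.40,-.02,.32)),tool(-.23,-.5)))
"
```

```text
[ 0.002  0.001 -0.057  0.    -0.796  0.003]
[ 0.26   0.166 -0.072  0.     0.398 -0.   ]
```

apply_moves --steps '[0,0,-0.057,0,-0.8,0,100,0,0,-0.057,0,-0.8,0,100,0,0,-0.057,0,-0.8,0,100,0,0,-0.057,0,-0.8,0,100,0,0,-0.057,0,-0.8,0,100,0,0,-0.057,0,-0.8,0,100,0,0,-0.057,0,-0.8,0,100,0,0,-0.057,0,-0.8,0,100,0,0,-0.057,0,-0.8,0,100,0,0,-0.057,0,-0.8,0,100,0,0,-0.057,0,-0.8,0,100,0,0,-0.057,0,-0.8,0,100]'

```text
t: 4.0
tool_pos: [0.4003, -0.0213, 0.3204]
orientation: [2.169, 1.722, -0.562]
force: [0.0, -0.7, -1.1]
opening: 0.0928
gripper_force: 0.0
```

```bash
cat > kin.py <<'E'
from h import *
import json
from scipy.optimize import least_squares
Rx=lambda a:Ro.from_euler("x",a);Ry=lambda a:Ro.from_euler("y",a);Rz=lambda a:Ro.from_euler("z",a)
def fk(P,q,n=6):
    # P: shoulder(a1,h), L2, elbow a3,L3 , lateral b, d6, w
    a1,h,L2,a3,L3,b,d5,b6=P
    R=Rz(q[0]);p=np.array([0,0,h])+R.apply([a1,b,0])
    R=R*Ry(q[1]);p=p+R.apply([0,0,L2])
    R=R*Ry(q[2]);p=p+R.apply([a3,0,L3])
    R=R*Rz(q[3]);R=R*Ry(q[4]);p=p+R.apply([b6,0,d5])
    return p,R*Rz(q[5])
def fit():
    L=[json.loads(l) for l in open("log.jsonl")]
    C=[((fk([0]*8,l["q"])[1]).inv()*Ro.from_rotvec(l["orientation"])).as_matrix() for l in L]
    f=lambda P:np.r_[np.concatenate([(fk(P,l["q"])[0]-l["tool_pos"]) for l in L]),1e-4*np.array(P)]
    r=least_squares(f,[0,.35,.4,0,.4,0,.2,0]); return r.x,np.abs(r.fun).max(),C
if __name__=="__main__":
    log()
    P,e,C=fit();print(np.round(P,4),e)
    for c in C:print(np.round(c,2).tolist())
    print(np.round(robot.read_state()["q"],3))
E
python3 kin.py
```

```text
[0.     0.3181 0.3691 0.0616 0.5534 0.0512 0.3775 0.    ] 5.533993111132061e-05
[[0.0, -1.0, 0.0], [1.0, 0.0, 0.0], [-0.0, 0.0, 1.0]]
[[0.0, -1.0, -0.0], [1.0, 0.0, 0.0], [-0.0, -0.0, 1.0]]
[[0.0, -1.0, 0.0], [1.0, 0.0, 0.0], [-0.0, 0.0, 1.0]]
[[0.0, -1.0, 0.0], [1.0, 0.0, 0.0], [-0.0, 0.0, 1.0]]
[ 0.234 -0.247  1.754 -0.471  1.846  0.382]
```

```bash
cat >> kin.py <<'E'
LO=np.array([-2.96,-.89,.02,-1.34,0,-2.66]);HI=np.array([2.96,2.26,2.5,4.48,2.73,2.66])
P0=None
def ik(p,R,seeds=12,q0=None):
    global P0
    if P0 is None:P0=fit()[0]
    Rt=R*Rz(-np.pi/2);out=[];rng=np.random.default_rng(0)
    S=[q0] if q0 is not None else [np.clip(np.array([rng.uniform(-1.2,1.2),rng.uniform(-.8,.8),rng.uniform(1,2.4),rng.uniform(-1.3,4.4),rng.uniform(.2,2.6),rng.uniform(-2.6,2.6)]),LO,HI) for _ in range(seeds)]
    for s in S:
        f=lambda q:np.r_[(fk(P0,q)[0]-p)*5,(fk(P0,q)[1].inv()*Rt).as_rotvec()]
        r=least_squares(f,s,bounds=(LO-1e-3,HI+1e-3),max_nfev=60)
        if np.abs(r.fun).max()<2e-3 and not any(np.abs(r.x-o).max()<.02 for o in out): out.append(r.x)
    return out
def gtool(yaw,half,th,g,off=(0,0,.13)):
    "TCP pose for gauge at foot g with yaw; half turn; tilt th"
    R=tool(yaw+half*np.pi,th); gp=np.array(g)+Rz(yaw).apply(off)
    return gp+R.apply([0,0,.0188]),R
E
cat > s.py <<'E'
from kin import *
np.set_printoptions(precision=2,suppress=True)
for half in(0,1):
  for th in np.radians([-90,-75,-60,-45,-30,-15,0,15,30,45,60,75,90]):
    A=ik(*gtool(np.pi-.23,half,th,(.44,-.026,.008)))
    if not A: continue
    B=ik(*gtool(.077,half,th,(.548,.122,.061)))
    print(half,round(np.degrees(th)),"G",A,"H",B)
E
python3 s.py
```

```text
0 -90 G [array([-0.91,  0.65,  1.83,  1.01,  1.97,  2.12])] H [array([ 0.67,  0.88,  1.29, -1.21,  2.05,  0.69])]
0 -75 G [array([-0.89,  0.42,  1.91,  0.91,  1.83,  2.21])] H [array([ 0.66,  0.71,  1.36, -1.04,  1.92,  0.67])]
0 -60 G [array([-0.83,  0.19,  1.98,  0.8 ,  1.69,  2.33])] H [array([ 0.61,  0.53,  1.42, -0.87,  1.79,  0.62])]
0 -45 G [array([-0.73, -0.01,  2.03,  0.67,  1.57,  2.48])] H [array([ 0.54,  0.37,  1.49, -0.69,  1.67,  0.53])]
0 30 G [array([ 0.2 , -0.01,  1.91, -0.47,  1.48, -2.61])] H [array([-0.19,  0.1 ,  1.7 ,  0.5 ,  1.51, -0.34])]
0 45 G [array([ 0.32,  0.18,  1.83, -0.65,  1.61, -2.45])] H [array([-0.31,  0.21,  1.69,  0.71,  1.6 , -0.5 ])]
0 60 G [array([ 0.41,  0.39,  1.73, -0.79,  1.75, -2.34])] H [array([-0.4 ,  0.35,  1.67,  0.89,  1.72, -0.63])]
0 75 G [array([ 0.46,  0.6 ,  1.64, -0.91,  1.89, -2.26])] H [array([-0.45,  0.52,  1.63,  1.04,  1.84, -0.72])]
0 90 G [array([ 0.47,  0.8 ,  1.56, -1.03,  2.04, -2.22])] H [array([-0.47,  0.71,  1.57,  1.19,  1.98, -0.79])]
1 -90 G [array([ 0.47,  0.8 ,  1.56, -1.03,  2.04,  0.92])] H [array([-0.47,  0
[... 449 characters left out ...]
 [array([ 0.03, -0.16,  1.98, -0.26,  1.39,  0.31])] H []
1 0 G [array([-0.18, -0.24,  2.03, -0.  ,  1.35,  0.05])] H []
1 15 G [array([-0.39, -0.25,  2.06,  0.26,  1.38, -0.22])] H []
1 30 G [array([-0.58, -0.17,  2.06,  0.49,  1.46, -0.46])] H []
1 45 G [array([-0.73, -0.01,  2.03,  0.67,  1.57, -0.66])] H [array([ 0.54,  0.37,  1.49, -0.69,  1.67, -2.61])]
1 60 G [array([-0.83,  0.19,  1.98,  0.8 ,  1.69, -0.81])] H [array([ 0.61,  0.53,  1.42, -0.87,  1.79, -2.53])]
1 75 G [array([-0.89,  0.42,  1.91,  0.91,  1.83, -0.93])] H [array([ 0.66,  0.71,  1.36, -1.04,  1.92, -2.47])]
1 90 G [array([-0.91,  0.65,  1.83,  1.01,  1.97, -1.02])] H [array([ 0.67,  0.88,  1.29, -1.21,  2.05, -2.45])]
```

```bash
python3 - <<'E'
from kin import *
np.set_printoptions(precision=3,suppress=True)
th=np.radians(-55)
p,R=gtool(np.pi-.23,1,th,(.44,-.026,.008))
pp=p-R.apply([0,0,.14]);print(p,pp,ik(p,R),ik(pp,R))
print(rows(pp,R,10))
E
```

```text
[ 0.436 -0.041  0.127] [0.463 0.071 0.208] [array([ 0.384,  0.318,  1.765, -0.741,  1.701,  0.769])] [array([ 0.53 ,  0.397,  1.497, -0.687,  1.931,  0.746])]
[ 0.512  0.132  0.06   0.003 -0.431 -0.   ]
```

apply_moves --steps '[0.51,0.13,0.06,0,-0.43,0,60,0.51,0.13,0.06,0,-0.43,0,60,0.51,0.13,0.06,0,-0.43,0,60,0.51,0.13,0.06,0,-0.43,0,60,0.51,0.13,0.06,0,-0.43,0,60,0.51,0.13,0.06,0,-0.43,0,60,0.51,0.13,0.06,0,-0.43,0,60,0.51,0.13,0.06,0,-0.43,0,60,0.51,0.13,0.06,0,-0.43,0,60,0.51,0.13,0.06,0,-0.43,0,60,0,0,0,0,0,0,60]'

```text
t: 4.92
tool_pos: [0.4599, 0.0708, 0.202]
orientation: [1.852, 1.479, -0.975]
force: [-0.6, 0.4, -1.4]
opening: 0.0556
gripper_force: 0.0
```

```bash
python3 - <<'E'
from kin import *
s=log();cal=eyes.calibration("wrist");im=eyes.read_camera("wrist").copy()
import pickle;pickle.dump((cal,im),open("w1.pkl","wb"))
for th in("gauge","gauge_grip","gauge_centre","rack"): print(th,[(round(d["conf"],2),np.round(d["xy"],1).tolist()) for d in eyes.place_of("wrist",th)])
# overlay predicted gauge outline
g=np.array([.44,-.026,.008]);Rg=Rz(np.pi-.23)
def poly(Rg,g,pts,c,zs=None):
    q=np.array([proj(cal,g+Rg.apply(p)) for p in pts]).astype(int); cv2.polylines(im,[q],True,c,1)
for x in(-.003,.003): poly(Rg,g,[(x,-.032,.022),(x,.032,.022),(x,.032,.111),(x,-.032,.111)],(255,255,0) if x>0 else (255,0,0))
poly(Rg,g,[(0.006,-.018,.15),(.006,.018,.15),(-.006,.018,.15),(-.006,-.018,.15)],(0,255,0))
poly(Rg,[.44,-.026,0],[(.028,-.046,.03),(.028,.046,.03),(-.028,.046,.03),(-.028,-.046,.03)],(255,0,255))
cv2.imwrite("pics/w1.png",im[:,:,::-1]);print(s["tool_pos"],s["q"])
E
```

```text
gauge [(0.86, [325.2, 87.6]), (0.61, [340.4, 144.3])]
gauge_grip [(0.94, [325.5, 203.0]), (0.6, [342.7, 231.8])]
gauge_centre [(0.86, [320.0, 151.9]), (0.67, [340.5, 189.6])]
rack [(0.72, [323.8, 79.9])]
[0.45991745 0.07079626 0.20200706] [ 0.5321177   0.40196589  1.50392476 -0.68402406  1.92715651  0.74717435]
```

View pics/w1.png

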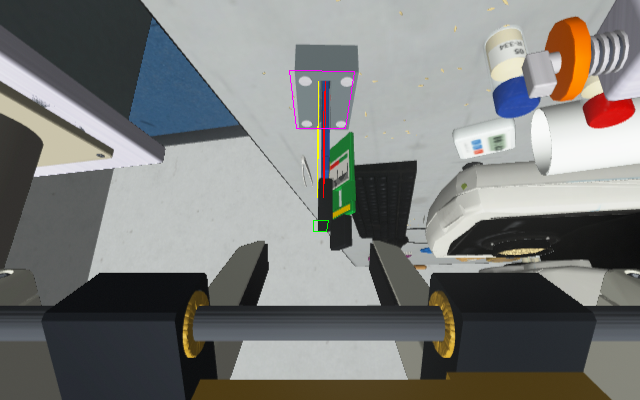

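The wrist view shows the gauge edge-on at columns 321–330, rows 80–230. My predicted outline fits to a few pixels: the real plate is about 4 px to the right, roughly +3 mm in x. I'll measure this numerically.

```bash
python3 - <<'E'
from kin import *
import pickle
from scipy.optimize import least_squares
cal,im=pickle.load(open("w1.pkl","rb"))
import importlib
# undrawn image needed: pickle was dumped before drawing
hsv=cv2.cvtColor(im,cv2.COLOR_RGB2HSV)
blue=(hsv[...,0]>105)&(hsv[...,0]<130)&(hsv[...,1]>120)
for r in range(85,180,15):
    c=[x for x in range(305,345) if blue[r,x]];print(r,(min(c),max(c),len(c)) if c else None)
blk=(im.max(2)<40)
for r in range(180,236,6):
    c=[x for x in range(305,360) if blk[r,x]];print("k",r,(min(c),max(c),len(c)) if c else None)
for dx,dy,dyaw in [(0,0,0),(.003,0,0),(.004,0,0),(.004,.003,0),(.004,0,.03)]:
    g=np.array([.44+dx,-.026+dy,.008]);Rg=Rz(np.pi-.23+dyaw)
    print(dx,dy,dyaw,[np.round(proj(cal,g+Rg.apply(p)),1).tolist() for p in [(.003,-.032,.024),(-.003,-.032,.024),(.003,-.032,.11),(-.003,-.032,.11),(.006,-.018,.15),(-.006,-.018,.15),(.006,.018,.15),(-.006,.018,.15)]])
s=cv2.resize(im[60:240,280:370],(400,800))
cv2.imwrite("pics/w1c.png",cv2.resize(im[40:240,270:370],(300,600),interpolation=cv2.INTER_CUBIC)[:,:,::-1])
E
```

```text
85 (322, 328, 7)
100 (322, 328, 7)
115 (322, 328, 7)
130 (322, 328, 7)
145 (322, 328, 7)
160 (321, 328, 8)
175 (321, 328, 8)
k 180 (319, 359, 17)
k 186 (319, 359, 17)
k 192 (319, 359, 17)
k 198 (319, 359, 16)
k 204 (319, 359, 17)
k 210 (318, 359, 18)
k 216 (318, 359, 29)
k 222 (318, 359, 26)
k 228 (330, 359, 24)
k 234 (331, 350, 20)
0 0 0 [[318.5, 83.5], [325.1, 83.6], [317.7, 169.0], [324.9, 169.0], [313.6, 220.2], [328.1, 220.3], [314.0, 231.3], [326.9, 231.4]]
0.003 0 0 [[321.7, 83.0], [328.3, 83.1], [321.2, 168.6], [328.5, 168.7], [317.1, 220.0], [331.7, 220.1], [317.1, 231.2], [330.0, 231.3]]
0.004 0 0 [[322.8, 82.8], [329.4, 82.9], [322.4, 168.5], [329.7, 168.6], [318.3, 219.9], [332.9, 220.1], [318.2, 231.1], [331.1, 231.2]]
0.004 0.003 0 [[322.1, 80.6], [328.7, 80.7], [321.6, 167.0], [329.0, 167.0], [317.5, 218.9], [332.2, 219.0], [317.4, 230.3], [330.5, 230.4]]
0.004 0 0.03 [[321.7, 82.9], [328.3, 82.8], [321.2, 168.6], [328.5, 168.6], [317.7, 220.0], [332.2, 220.0], [318.8, 231.2], [331.7, 231.2]]
```

View pics/w1c.png

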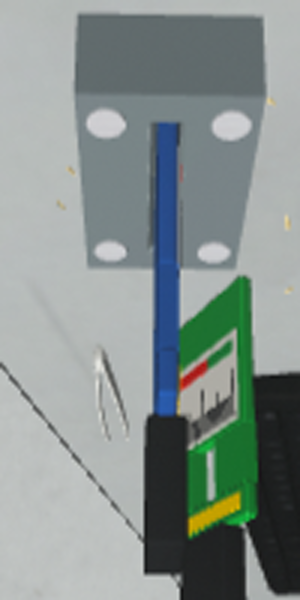

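```bash
python3 - <<'E'
from kin import *
th=np.radians(-55)
p,R=gtool(np.pi-.23,1,th,(.4435,-.026,.008))
print(p,rows(p,R,8))
E
```

```text
[ 0.43998913 -0.04099452  0.12721676] [ 0.005  0.016  0.582  0.002 -0.009 -0.002]
```

apply_moves --steps '[0.005,0.016,0.58,0,-0.009,0,60,0.005,0.016,0.58,0,-0.009,0,60,0.005,0.016,0.58,0,-0.009,0,50,0.005,0.016,0.58,0,-0.009,0,40,0.005,0.016,0.58,0,-0.009,0,40,0.005,0.016,0.58,0,-0.009,0,40,0.005,0.016,0.58,0,-0.009,0,40,0.005,0.016,0.58,0,-0.009,0,40,0,0,0,0,0,0,40]'

```text
t: 5.92
tool_pos: [0.4382, -0.0428, 0.1263]
orientation: [1.856, 1.47, -0.97]
force: [-0.6, 0.3, 0.4]
opening: 0.0373
gripper_force: 0.0
```

apply_moves --steps '[0,0,0,0,0,0,20,0,0,0,0,0,0,0,0,0,0,0,0,0,0,0,0,0,0,0,0,0,0,0,0,0,0,0,0]' --grip_force 40

```text
t: 6.33
tool_pos: [0.4399, -0.0401, 0.1269]
orientation: [1.854, 1.472, -0.968]
force: [-0.9, 3.0, 3.4]
opening: 0.0119
gripper_force: 40.0
```

```bash
python3 - <<'E'
from kin import *
np.set_printoptions(precision=3,suppress=True)
th=np.radians(-55)
s=log();print(s["t"],s["tool_pos"],s["force"],s["opening"],s["gripper_force"])
p,R=s["tool_pos"],Ro.from_rotvec(s["orientation"])
up=p+[0,0,.2];print("lift",rows(up,R,9),ik(up,R))
A=ik(up,R)[0]
# hang approach: gauge foot .13, 60 mm outside the tip
st=np.array([.602,.1265,0]);Rs=Rz(.077)
g=st+Rs.apply([-.13,0,.15]);pb,Rb=gtool(.077,1,th,g);B=ik(pb,Rb)[0];print("B",pb,B)
P=fit()[0];m=(A+B)/2;pm,Rm=fk(P,m);Rm=Rm*Rz(np.pi/2);print("mid",pm,m,Rm.as_matrix())
r1=rows(pm,Rm,18,up,R);r2=rows(pb,Rb,18,pm,Rm);print(r1,r2)
# check path
q=A;pc,Rc=up,R
for i in range(36):
    r=r1 if i<18 else r2
    pc=pc+Rc.apply(r[:3]*.03);Rc=Rc*Ro.from_rotvec(np.radians(r[3:]*6));o=ik(pc,Rc,q0=q)
    if not o: print(i,"noik",pc);break
    dq=np.abs(o[0]-q).max()*12;q=o[0]
    gz=[(pc+Rc.apply([0,0,-.0188])+ (Rc*tool(0,th).inv()*Rz(np.pi)).apply([0,y,-.13]))[2] for y in(-.032,.032)]
    if i%4==3:print(i,pc,q,round(dq,2),np.round(gz,3))
E
```

```text
6.3333 [ 0.44  -0.04   0.127] [-0.861  3.045  3.354] 0.011904152734519795 40.000505447387695
lift [-0.608  0.    -0.423  0.     0.     0.   ] [array([ 0.385,  0.089,  1.631, -0.813,  1.963,  0.505])]
B [0.471 0.132 0.269] [-0.44   0.011  1.82   0.825  1.818  2.619]
mid [0.36  0.043 0.187] [-0.028  0.05   1.725  0.006  1.89   1.562] [[ 0.866 -0.021 -0.5  ]
 [-0.013 -1.     0.019]
 [-0.5   -0.01  -0.866]]
[ 0.16  -0.256  0.191  0.496  0.199  0.533] [-0.051 -0.3   -0.135  0.528 -0.184  0.583]
3 [ 0.409 -0.037  0.297] [ 0.295  0.127  1.595 -0.649  2.022  0.743] 0.73 [0.183 0.177]
7 [ 0.384 -0.023  0.266] [ 0.202  0.136  1.591 -0.463  2.04   0.989] 0.74 [0.158 0.146]
11 [ 0.367 -0.     0.234] [ 0.109  0.119  1.621 -0.271  2.012  1.231] 0.71 [0.134 0.115]
15 [0.36  0.028 0.202] [ 0.017  0.078  1.683 -0.083  1.941  1.457] 0.65 [0.111 0.086]
19 [0.363 0.061 0.196] [-0.071  0.076  1.698  0.101  1.927  1.678] 0.7 [0.104 0.08 ]
23 [0.377 0.093 0.215] [-0.163  0.106  1.672  0.297  1.966  1.919] 0.73 [0.115 0.097]
27 [0.402 0.117 0.235] [-0.257  0.106  1.685  0.49   1.958  2.162] 0.72 [0.127 0.115]
31 [0.435 0.131 0.253] [-0.35   0.075  1.735  0.669  1.906  2.397] 0.69 [0.139 0.133]
35 [0.471 0.132 0.269] [-0.44   0.011  1.819  0.824  1.818  2.619] 0.65 [0.15 0.15]
```

apply_moves --steps '[-0.304,0,-0.212,0,0,0,0,-0.304,0,-0.212,0,0,0,0,-0.304,0,-0.212,0,0,0,0,-0.304,0,-0.212,0,0,0,0,-0.608,0,-0.423,0,0,0,0,-0.608,0,-0.423,0,0,0,0,-0.608,0,-0.423,0,0,0,0,-0.608,0,-0.423,0,0,0,0,-0.608,0,-0.423,0,0,0,0,-0.608,0,-0.423,0,0,0,0,-0.608,0,-0.423,0,0,0,0,0,0,0,0,0,0,0]'

```text
t: 7.33
tool_pos: [0.4405, -0.0404, 0.3317]
orientation: [1.858, 1.468, -0.96]
force: [0.2, -0.4, -1.2]
opening: 0.0119
gripper_force: 40.0
```

```bash
python3 - <<'E'
from kin import *
np.set_printoptions(precision=3,suppress=True)
th=np.radians(-55)
s=log();print(s["t"],s["tool_pos"],s["force"],s["opening"],s["gripper_force"])
up,R=s["tool_pos"],Ro.from_rotvec(s["orientation"]);A=s["q"]
cal=eyes.calibration("wrist");im=eyes.read_camera("wrist").copy();cv2.imwrite("pics/w2.png",im[:,:,::-1])
st=np.array([.602,.1265,0]);Rs=Rz(.077)
g=st+Rs.apply([-.11,0,.15]);pb,Rb=gtool(.077,1,th,g);B=ik(pb,Rb)[0];print("B",pb,B)
P=fit()[0];m=(A+B)/2;pm,Rm=fk(P,m);Rm=Rm*Rz(np.pi/2);print("mid",pm,m)
r1=rows(pm,Rm,18,up,R);r2=rows(pb,Rb,18,pm,Rm);print(r1,r2)
q=A;pc,Rc=up,R;r1=np.round(r1,2);r2=np.round(r2,2)
for i in range(36):
    r=r1 if i<18 else r2
    pc=pc+Rc.apply(r[:3]*.03);Rc=Rc*Ro.from_rotvec(np.radians(r[3:]*6));o=ik(pc,Rc,q0=q)
    q=o[0]
    G=(Rc*tool(0,th).inv()*Rz(np.pi))
    if i%6==5:print(i,pc,q,(pc+Rc.apply([0,0,-.0188])+G.apply([0,0,-.13])),G.as_matrix()[2])
E
```

```text
7.3333 [ 0.441 -0.04   0.332] [ 0.246 -0.408 -1.194] 0.011914556020666815 39.9981164932251
B [0.491 0.133 0.269] [-0.422  0.06   1.769  0.833  1.805  2.632]
mid [0.372 0.047 0.188] [-0.019  0.071  1.698  0.009  1.885  1.568]
[ 0.18  -0.25   0.182  0.493  0.2    0.533] [-0.037 -0.307 -0.145  0.526 -0.188  0.587]
5 [ 0.399 -0.028  0.285] [ 0.253  0.136  1.579 -0.558  2.037  0.867] [ 0.426 -0.008  0.169] [-0.071 -0.145  0.987]
11 [0.374 0.004 0.236] [ 0.118  0.13   1.602 -0.27   2.012  1.233] [0.423 0.019 0.127] [-0.066 -0.3    0.952]
17 [0.372 0.048 0.189] [-0.015  0.071  1.696  0.005  1.887  1.564] [0.438 0.048 0.088] [ 0.009 -0.432  0.902]
23 [0.391 0.099 0.216] [-0.147  0.136  1.634  0.302  1.965  1.93 ] [0.439 0.083 0.108] [ 0.083 -0.296  0.952]
29 [0.434 0.131 0.245] [-0.285  0.132  1.663  0.592  1.931  2.298] [0.459 0.11  0.129] [ 0.079 -0.138  0.987]
35 [0.49  0.137 0.269] [-0.418  0.056  1.775  0.836  1.803  2.636] [0.491 0.122 0.15 ] [-0.002  0.003  1.   ]
```

View pics/w2.png

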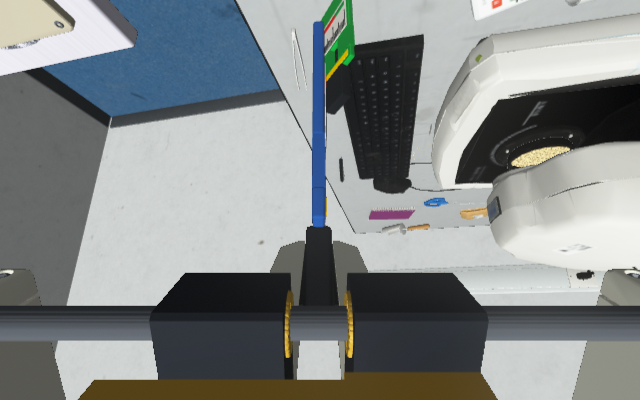

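The gauge is held edge-on and straight, at columns 315–325, and is clear of the rack. Next comes the transfer.

apply_moves --steps '[0.18,-0.25,0.18,0.49,0.2,0.53,0,0.18,-0.25,0.18,0.49,0.2,0.53,0,0.18,-0.25,0.18,0.49,0.2,0.53,0,0.18,-0.25,0.18,0.49,0.2,0.53,0,0.18,-0.25,0.18,0.49,0.2,0.53,0,0.18,-0.25,0.18,0.49,0.2,0.53,0,0.18,-0.25,0.18,0.49,0.2,0.53,0,0.18,-0.25,0.18,0.49,0.2,0.53,0,0.18,-0.25,0.18,0.49,0.2,0.53,0]'

```text
t: 8.13
tool_pos: [0.3817, -0.0142, 0.2534]
orientation: [2.543, 0.834, -0.953]
force: [-0.3, 0.8, -1.3]
opening: 0.012
gripper_force: 40.0
```

apply_moves --steps '[0.18,-0.25,0.18,0.49,0.2,0.53,0,0.18,-0.25,0.18,0.49,0.2,0.53,0,0.18,-0.25,0.18,0.49,0.2,0.53,0,0.18,-0.25,0.18,0.49,0.2,0.53,0,0.18,-0.25,0.18,0.49,0.2,0.53,0,0.18,-0.25,0.18,0.49,0.2,0.53,0,0.18,-0.25,0.18,0.49,0.2,0.53,0,0.18,-0.25,0.18,0.49,0.2,0.53,0,0.18,-0.25,0.18,0.49,0.2,0.53,0]'

```text
t: 8.88
tool_pos: [0.3692, 0.0474, 0.1824]
orientation: [-3.024, 0.017, 0.809]
force: [1.0, 0.9, -1.3]
opening: 0.0117
gripper_force: 40.0
```

```bash
python3 - <<'E'
from kin import *
np.set_printoptions(precision=3,suppress=True)
s=robot.read_state();print(s["t"],s["tool_pos"],s["q"],s["opening"],s["force"])
st=np.array([.602,.1265,0]);g=st+Rz(.077).apply([-.11,0,.15]);pb,Rb=gtool(.077,1,np.radians(-55),g)
print(rows(pb,Rb,18))
E
```

```text
8.8833 [0.369 0.047 0.182] [-0.016  0.078  1.705  0.006  1.882  1.567] 0.011713999803583819 [ 0.986  0.875 -1.305]
[-0.041 -0.312 -0.156  0.531 -0.185  0.585]
```

apply_moves --steps '[-0.04,-0.31,-0.16,0.53,-0.185,0.585,0,-0.04,-0.31,-0.16,0.53,-0.185,0.585,0,-0.04,-0.31,-0.16,0.53,-0.185,0.585,0,-0.04,-0.31,-0.16,0.53,-0.185,0.585,0,-0.04,-0.31,-0.16,0.53,-0.185,0.585,0,-0.04,-0.31,-0.16,0.53,-0.185,0.585,0,-0.04,-0.31,-0.16,0.53,-0.185,0.585,0,-0.04,-0.31,-0.16,0.53,-0.185,0.585,0,-0.04,-0.31,-0.16,0.53,-0.185,0.585,0]'

```text
t: 9.63
tool_pos: [0.4103, 0.1168, 0.2291]
orientation: [-2.474, 0.931, 0.917]
force: [-0.7, 0.1, -3.3]
opening: 0.0118
gripper_force: 40.0
```

apply_moves --steps '[-0.04,-0.31,-0.16,0.53,-0.185,0.585,0,-0.04,-0.31,-0.16,0.53,-0.185,0.585,0,-0.04,-0.31,-0.16,0.53,-0.185,0.585,0,-0.04,-0.31,-0.16,0.53,-0.185,0.585,0,-0.04,-0.31,-0.16,0.53,-0.185,0.585,0,-0.04,-0.31,-0.16,0.53,-0.185,0.585,0,-0.04,-0.31,-0.16,0.53,-0.185,0.585,0,-0.04,-0.31,-0.16,0.53,-0.185,0.585,0,-0.04,-0.31,-0.16,0.53,-0.185,0.585,0,0,0,0,0,0,0,0]'

```text
t: 10.47
tool_pos: [0.4916, 0.1314, 0.2707]
orientation: [-1.716, 1.591, 0.897]
force: [-0.9, -1.4, -1.8]
opening: 0.0116
gripper_force: 40.0
```

```bash
python3 - <<'E'
from kin import *
import pickle
np.set_printoptions(precision=3,suppress=True)
s=log();print(s["t"],s["tool_pos"],s["q"],s["opening"],s["force"])
R=Ro.from_rotvec(s["orientation"]);G=R*tool(0,np.radians(-55)).inv()*Rz(np.pi);gp=s["tool_pos"]-R.apply([0,0,.0188]);print("gauge R",G.as_rotvec(),"foot",gp+G.apply([0,0,-.13]))
D={}
for c in("wrist","top","scene"):
    D[c]=(eyes.calibration(c),eyes.read_camera(c).copy())
pickle.dump(D,open("w3.pkl","wb"))
a,b,w=[D[k][1] for k in("top","scene","wrist")]
o=np.zeros((600,800,3),np.uint8)
o[:400,:640]=w; o[:,:]=o
o[400:600,:300]=cv2.resize(a[140:240,230:380],(300,200),interpolation=cv2.INTER_CUBIC)
o[400:600,320:620]=cv2.resize(b[150:250,230:380],(300,200),interpolation=cv2.INTER_CUBIC)
cv2.imwrite("pics/m3.png",o[:,:,::-1])
E
```

```text
10.4667 [0.492 0.131 0.271] [-0.424  0.064  1.762  0.831  1.811  2.635] 0.011614536986376822 [-0.873 -1.411 -1.83 ]
gauge R [-0.     0.003  0.078] foot [0.492 0.116 0.151]
```

View pics/m3.png

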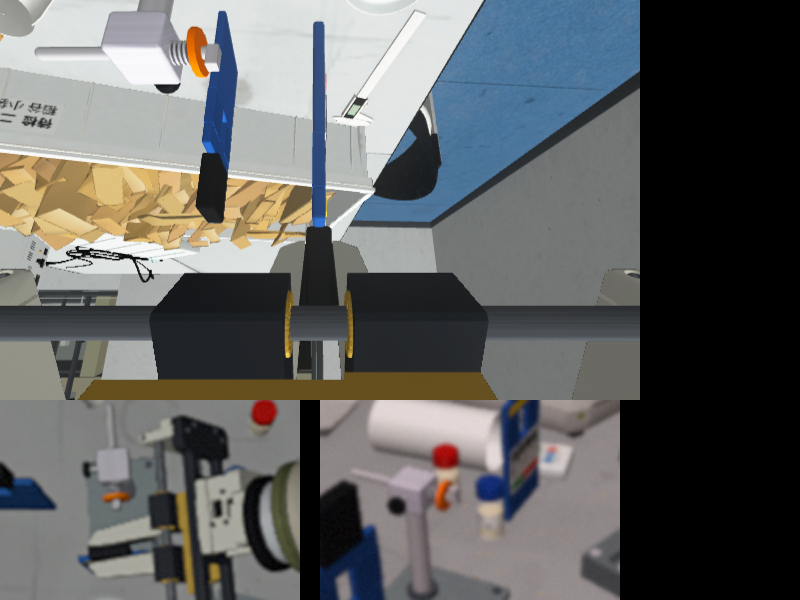

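The white face is towards the robot, which is outward and correct. The wrist view shows the tip at (213,57), the collar at (197,52) and the plate at column 319. I'll refine the tip with an overlay.

```bash
python3 - <<'E'
from kin import *
import pickle
D=pickle.load(open("w3.pkl","rb"));cal,im=D["wrist"]
S=6
def view(cal,im,x0,y0,w,h,org,yaw,tipx,S):
    o=cv2.resize(im[y0:y0+h,x0:x0+w],(w*S,h*S),interpolation=cv2.INTER_CUBIC)
    f=lambda p:((proj(cal,np.array(org)+Rz(yaw).apply(p))-[x0,y0]+.5)*S).astype(int)
    for x in(-tipx-.004,-tipx+.004):
        cv2.polylines(o,[np.array([f((x,a,b)) for a,b in[(-.004,.136),(.004,.136),(.004,.152),(-.004,.152)]])],True,(0,255,0),1)
    cv2.polylines(o,[np.array([f((-tipx+.007,.015*np.cos(t),.14+.015*np.sin(t))) for t in np.linspace(0,6.28,40)])],True,(255,0,255),1)
    cv2.polylines(o,[np.array([f((a,b,.152)) for a,b in[(-.018,-.017),(.018,-.017),(.018,.017),(-.018,.017)]])],True,(255,255,0),1)
    return o
org=(.602,.1265,0)
a=view(cal,im,95,0,140,95,org,.077,.0445,S)[:570,:800]
im2=cv2.imread("pics/top0.png")[:,:,::-1].copy()
b=view(D["top"][0],im2,265,155,45,50,org,.077,.0445,8)
cv2.imwrite("pics/c4.png",a[:,:800,::-1])
cv2.imwrite("pics/c5.png",b[:,:,::-1])
E
```

```text
(no output)
```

View pics/c4.png

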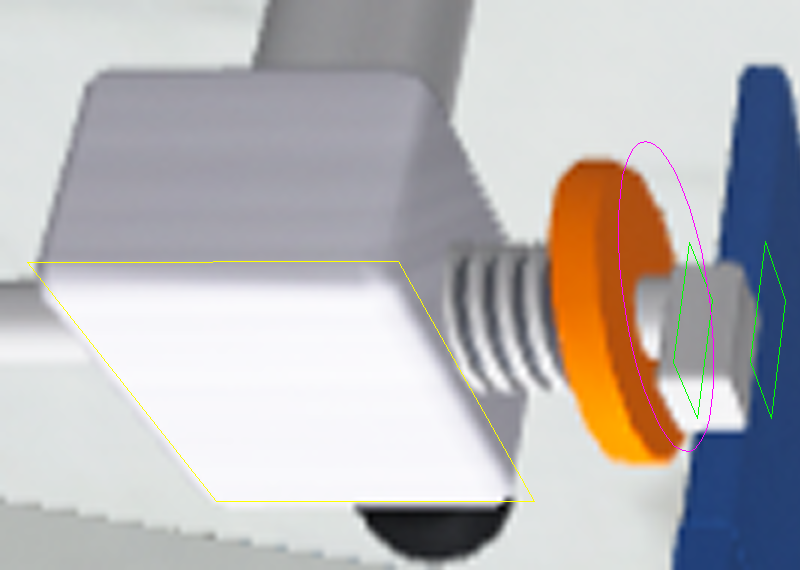

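View pics/c5.png

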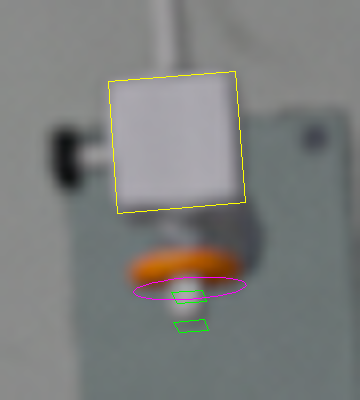

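```bash
python3 - <<'E'
from kin import *
import pickle
np.set_printoptions(precision=3,suppress=True)
D=pickle.load(open("w3.pkl","rb"));cal,im=D["wrist"]
s=robot.read_state();R=Ro.from_rotvec(s["orientation"]);G=R*tool(0,np.radians(-55)).inv()*Rz(np.pi);f=s["tool_pos"]-R.apply([0,0,.0188])+G.apply([0,0,-.13])
for n,p in [("botL",(-.003,-.032,0)),("botR",(.003,-.032,0)),("topL",(-.003,-.032,.111)),("topR",(.003,-.032,.111)),("tab",(0,-.018,.11)),("tab+5",(0,-.018,.115))]: print(n,proj(cal,f+G.apply(p)).round(1))
hsv=cv2.cvtColor(im,cv2.COLOR_RGB2HSV)
blue=(hsv[...,0]>105)&(hsv[...,0]<130)&(hsv[...,1]>120)
col=np.where(blue[:,319])[0];col=col[col<260];print("rows",col.min(),col.max())
for r in(30,60,100,150,200,224):c=np.where(blue[r,305:340])[0]+305;print(r,c.min(),c.max())
d1=proj(cal,f+G.apply((0,-.032,0)))-proj(cal,f+G.apply((0,-.031,0)));d2=proj(cal,f+G.apply((0,-.032,.001)))-proj(cal,f+G.apply((0,-.032,0)));print("px/mm y,z at bottom",-d1,d2)
# tip triangulate: wrist top-face centre vs top cam
w=ray(cal,(95+705/6-.5,402/6-.5));t=ray(D["top"][0],(265+186/8-.5,155+297/8-.5))
print(tri([w,t]),w[0]+w[1]*(.152-w[0][2])/w[1][2],t[0]+t[1]*(.152-t[0][2])/t[1][2])
E
```

```text
botL [324.3  17.8]
botR [313.1  17.9]
topL [326.6 215.3]
topR [312.4 215.4]
tab [319.6 222.4]
tab+5 [319.7 232.8]
rows 22 227
30 314 323
60 313 323
100 313 323
150 312 324
200 312 324
224 313 324
px/mm y,z at bottom [0.011 1.617] [0.006 1.413]
(array([0.56 , 0.124, 0.153]), [0.00017337718898874865, 0.00017337718898867075]) [0.56  0.125 0.152] [0.56  0.124 0.152]
```

```bash
cat > tgt.py <<'E'
from kin import *
np.set_printoptions(precision=3,suppress=True)
YAW=.077;TIP=np.array([.560,.1245,0]);OFF=-.0023
def target(dx,z,dy=0):
    return gtool(YAW,1,np.radians(-55),TIP+Rz(YAW).apply([dx,OFF+dy,z]))
def where():
    s=log();R=Ro.from_rotvec(s["orientation"]);G=R*tool(0,np.radians(-55)).inv()*Rz(np.pi);f=s["tool_pos"]-R.apply([0,0,.0188])+G.apply([0,0,-.13])
    print("t",s["t"],"gauge rel tip (x,y,z)",Rz(-YAW).apply(f-TIP)-[0,OFF,0],"yaw",G.as_euler("zyx")[0],"F",Rz(-YAW).apply(s["force"]),"M",s["wrist_torque"],"open",s["opening"])
E
python3 - <<'E'
from tgt import *
where();p,R=target(-.025,.061);print(rows(p,R,10),ik(p,R))
p,R=target(.009,.061);print(ik(p,R))
E
```

```text
t 10.6167 gauge rel tip (x,y,z) [-0.068 -0.001  0.152] yaw 0.08571336351075054 F [-0.434 -0.004 -1.485] M [-0.528 -0.071  0.005] open 0.012089913685506264
[ 0.247 -0.144  0.174  0.007 -0.002  0.004] [array([-0.388,  0.271,  1.71 ,  0.828,  1.679,  2.54 ])]
[array([-0.363,  0.348,  1.615,  0.841,  1.674,  2.569])]
```

apply_moves --steps '[0.247,-0.144,0.174,0.007,0,0.004,0,0.247,-0.144,0.174,0.007,0,0.004,0,0.247,-0.144,0.174,0.007,0,0.004,0,0.247,-0.144,0.174,0.007,0,0.004,0,0.247,-0.144,0.174,0.007,0,0.004,0,0.247,-0.144,0.174,0.007,0,0.004,0,0.247,-0.144,0.174,0.007,0,0.004,0,0.247,-0.144,0.174,0.007,0,0.004,0,0.247,-0.144,0.174,0.007,0,0.004,0,0.247,-0.144,0.174,0.007,0,0.004,0,0,0,0,0,0,0,0,0,0,0,0,0,0,0]'

```text
t: 11.62
tool_pos: [0.5346, 0.1356, 0.1805]
orientation: [-1.715, 1.591, 0.892]
force: [-1.1, 0.3, -1.5]
opening: 0.0119
gripper_force: 40.0
```

```bash
python3 - <<'E'
from tgt import *
where()
p,R=target(-.008,.061);print(rows(p,R,6))
im=eyes.read_camera("wrist");sc=eyes.read_camera("scene")
o=np.zeros((500,800,3),np.uint8);o[:400,:500]=cv2.resize(im[0:140,190:365],(500,400),interpolation=cv2.INTER_CUBIC)
o[:320,500:]=cv2.resize(sc[155:255,255:349],(300,320),interpolation=cv2.INTER_CUBIC)
cv2.imwrite("pics/m5.png",o[:,:,::-1])
E
```

```text
t 11.6167 gauge rel tip (x,y,z) [-0.025 -0.     0.061] yaw 0.07530463510147722 F [-1.105  0.417 -1.537] M [-0.597 -0.126  0.059] open 0.011934491517009909
[ 0.001 -0.091  0.001 -0.002 -0.001 -0.002]
```

View pics/m5.png

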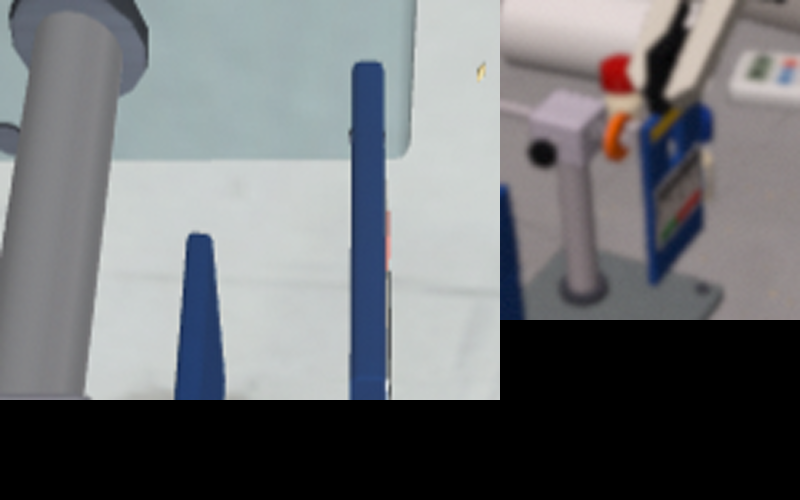

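apply_moves --steps '[0,-0.09,0,0,0,0,0,0,-0.09,0,0,0,0,0,0,-0.09,0,0,0,0,0,0,-0.09,0,0,0,0,0,0,-0.09,0,0,0,0,0,0,-0.07,0,0,0,0,0,0,-0.04,0,0,0,0,0,0,-0.04,0,0,0,0,0,0,-0.04,0,0,0,0,0,0,-0.04,0,0,0,0,0,0,0,0,0,0,0,0]'

```text
t: 12.63
tool_pos: [0.5553, 0.137, 0.1811]
orientation: [-1.716, 1.591, 0.89]
force: [0.1, -0.6, -2.2]
opening: 0.0121
gripper_force: 40.0
```

```bash
python3 - <<'E'
from tgt import *
where();where()
im=eyes.read_camera("wrist");where()
cv2.imwrite("pics/w6.png",im[0:300,150:450][:,:,::-1])
E
```

```text
t 12.6333 gauge rel tip (x,y,z) [-0.004 -0.     0.062] yaw 0.07513289523734734 F [ 0.007 -0.612 -2.164] M [-0.529 -0.102  0.071] open 0.012119881586800482
t 12.6333 gauge rel tip (x,y,z) [-0.004 -0.     0.062] yaw 0.07513289523734734 F [ 0.007 -0.612 -2.164] M [-0.529 -0.102  0.071] open 0.012119881586800482
t 12.6833 gauge rel tip (x,y,z) [-0.004 -0.     0.062] yaw 0.0751390092539328 F [-0.369 -0.141 -2.23 ] M [-0.547 -0.016 -0.02 ] open 0.01197680758335832
```

apply_moves --steps '[0,-0.04,0,0,0,0,0,0,-0.04,0,0,0,0,0,0,-0.04,0,0,0,0,0,0,-0.04,0,0,0,0,0,0,-0.04,0,0,0,0,0,0,0,0,0,0,0,0]'

```text
t: 13.18
tool_pos: [0.5614, 0.1374, 0.1811]
orientation: [-1.716, 1.591, 0.89]
force: [0.9, 0.1, -0.4]
opening: 0.0114
gripper_force: 40.0
```

apply_moves --steps '[0,-0.033,0,0,0,0,0,0,-0.033,0,0,0,0,0,0,-0.033,0,0,0,0,0,0,0,0,0,0,0,0]'

```text
t: 13.52
tool_pos: [0.564, 0.1377, 0.1811]
orientation: [-1.716, 1.591, 0.891]
force: [-1.7, -0.6, -0.5]
opening: 0.0119
gripper_force: 40.0
```

```bash
python3 - <<'E'
from tgt import *
where()
E
```

```text
t 13.5167 gauge rel tip (x,y,z) [ 0.005 -0.     0.062] yaw 0.07548727012790746 F [-1.776 -0.497 -0.55 ] M [-0.506  0.228  0.273] open 0.011919881643656352
```

apply_moves --steps '[0,-0.033,0,0,0,0,0,0,-0.033,0,0,0,0,0,0,0,0,0,0,0,0]'

```text
t: 13.77
tool_pos: [0.566, 0.1379, 0.1811]
orientation: [-1.716, 1.591, 0.891]
force: [-3.0, -0.3, -0.2]
opening: 0.0121
gripper_force: 40.0
```

apply_moves --steps '[0,-0.033,0,0,0,0,0,0,-0.033,0,0,0,0,0,0,0,0,0,0,0,0]'

```text
t: 14.02
tool_pos: [0.568, 0.138, 0.1811]
orientation: [-1.716, 1.591, 0.891]
force: [-4.3, -0.2, -0.2]
opening: 0.0115
gripper_force: 40.0
```

```bash
python3 - <<'E'
from tgt import *
where()
E
```

```text
t 14.0167 gauge rel tip (x,y,z) [ 0.009 -0.     0.062] yaw 0.07546752954794833 F [-4.309  0.11  -0.154] M [-0.447  0.511  0.618] open 0.011549610385267816
```

apply_moves --steps '[0,-0.033,0,0,0,0,0,0,0,0,0,0,0,0,0,0,0,0,0,0,0]'

```text
t: 14.27
tool_pos: [0.5689, 0.1381, 0.1811]
orientation: [-1.716, 1.591, 0.891]
force: [-5.0, -0.8, -1.0]
opening: 0.0117
gripper_force: 40.0
```

apply_moves --steps '[0.055,0,0.038,0,0,0,0,0.055,0,0.038,0,0,0,0,0.055,0,0.038,0,0,0,0,0.028,0,0.019,0,0,0,0,0,0,0,0,0,0,0]'

```text
t: 14.68
tool_pos: [0.5688, 0.138, 0.1735]
orientation: [-1.715, 1.591, 0.891]
force: [-5.1, 0.6, -2.3]
opening: 0.012
gripper_force: 40.0
```

```bash
python3 - <<'E'
from tgt import *
where()
E
```

```text
t 14.6833 gauge rel tip (x,y,z) [ 0.01  -0.     0.054] yaw 0.07513879513783106 F [-4.99   0.972 -2.277] M [-0.514  0.464  0.667] open 0.012036592250722617
```

apply_moves --steps '[0.028,0,0.019,0,0,0,0,0.028,0,0.019,0,0,0,0,0.028,0,0.019,0,0,0,0,0.028,0,0.019,0,0,0,0,0,0,0,0,0,0,0]'

```text
t: 15.1
tool_pos: [0.569, 0.1379, 0.1698]
orientation: [-1.716, 1.591, 0.891]
force: [-4.8, -1.0, -2.0]
opening: 0.0118
gripper_force: 40.0
```

apply_moves --steps '[0.028,0,0.019,0,0,0,0,0,0,0,0,0,0,0,0,0,0,0,0,0,0]'

```text
t: 15.35
tool_pos: [0.5691, 0.1379, 0.1688]
orientation: [-1.716, 1.591, 0.891]
force: [-4.0, 0.3, -0.8]
opening: 0.0121
gripper_force: 40.0
```

```bash
python3 - <<'E'
from tgt import *
where()
E
```

```text
t 15.35 gauge rel tip (x,y,z) [ 0.01  -0.001  0.05 ] yaw 0.07507835494929971 F [-3.944  0.589 -0.763] M [-0.436  0.535  0.684] open 0.012078589274239871
```

apply_moves --steps '[0.028,0,0.019,0,0,0,0,0,0,0,0,0,0,0,0,0,0,0,0,0,0]'

```text
t: 15.6
tool_pos: [0.5691, 0.1378, 0.1679]
orientation: [-1.716, 1.591, 0.891]
force: [-4.3, -1.1, -0.4]
opening: 0.0119
gripper_force: 40.0
```

apply_moves --steps '[0.02,0,0.013,0,0,0,0,0,0,0,0,0,0,0,0,0,0,0,0,0,0]'

```text
t: 15.85
tool_pos: [0.5691, 0.1378, 0.1672]
orientation: [-1.716, 1.591, 0.89]
force: [-4.6, -0.7, 0.0]
opening: 0.0115
gripper_force: 40.0
```

apply_moves --steps '[0,0.033,0,0,0,0,0,0,0.033,0,0,0,0,0,0,0,0,0,0,0,0]'

```text
t: 16.1
tool_pos: [0.5671, 0.1377, 0.1672]
orientation: [-1.715, 1.591, 0.89]
force: [-3.5, 1.2, -1.2]
opening: 0.0123
gripper_force: 40.0
```

```bash
python3 - <<'E'
from tgt import *
where()
E
```

```text
t 16.1 gauge rel tip (x,y,z) [ 0.008 -0.001  0.048] yaw 0.07493049459822565 F [-3.385  1.491 -1.183] M [-0.4    0.406  0.518] open 0.012343964781960155
```

Next, another 1.5 mm outward and a small lowering so the rod carries the gauge, then release.

apply_moves --steps '[0.012,0.025,0.008,0,0,0,0,0,0.015,0,0,0,0,0,0,0,0,0,0,0,0]'

```text
t: 16.35
tool_pos: [0.5661, 0.1376, 0.1669]
orientation: [-1.715, 1.591, 0.89]
force: [-3.2, -0.1, 1.0]
opening: 0.0118
gripper_force: 40.0
```

```bash
python3 - <<'E'
from tgt import *
where()
E
```

```text
t 16.35 gauge rel tip (x,y,z) [ 0.007 -0.001  0.048] yaw 0.07477339816041173 F [-3.232  0.173  0.995] M [-0.433  0.337  0.43 ] open 0.011798114025755757
```

apply_moves --steps '[0,0,0,0,0,0,16,0,0,0,0,0,0,20,0,0,0,0,0,0,35,0,0,0,0,0,0,35,0,0,0,0,0,0,35]'

```text
t: 16.77
tool_pos: [0.5662, 0.1375, 0.167]
orientation: [-1.716, 1.591, 0.89]
force: [-0.3, 0.7, -0.2]
opening: 0.0311
gripper_force: 0.0
```

```bash
python3 - <<'E'
from tgt import *
where()
im=eyes.read_camera("wrist");sc=eyes.read_camera("scene")
o=np.zeros((600,800,3),np.uint8);o[:400,:480]=im[:,80:560]
o[:320,490:790]=cv2.resize(sc[155:255,255:349],(300,320),interpolation=cv2.INTER_CUBIC)
cv2.imwrite("pics/m7.png",o[:400,:,::-1])
E
```

```text
t 16.7667 gauge rel tip (x,y,z) [ 0.007 -0.001  0.048] yaw 0.07485167034472173 F [-0.283  0.696 -0.249] M [-0.341 -0.058 -0.024] open 0.031130967608117257
```

View pics/m7.png

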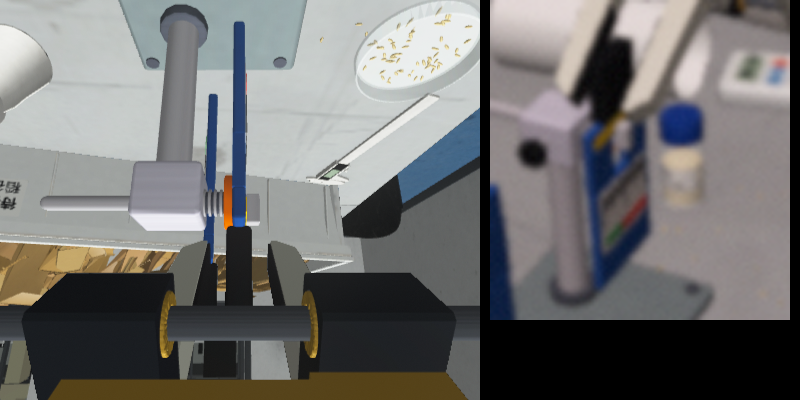

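The plate hangs between the collar and the tip: in the wrist panel it is at column 240, with the collar at 229 and the tip at 253. The fingers are clear on both sides, so I'll withdraw along the tool axis.

apply_moves --steps '[0,0,-0.2,0,0,0,35,0,0,-0.5,0,0,0,35,0,0,-0.5,0,0,0,35,0,0,-0.6,0,0,0,35,0,0,-0.6,0,0,0,35,0,0,-0.6,0,0,0,35,0,0,0,0,0,0,35,0,0,0,0,0,0,35]'

```text
t: 17.53
tool_pos: [0.5724, 0.0623, 0.2198]
orientation: [-1.715, 1.591, 0.886]
force: [0.0, 0.5, 0.3]
opening: 0.0327
gripper_force: 0.0
```

```bash
python3 - <<'E'
from tgt import *
where()
im=eyes.read_camera("wrist");sc=eyes.read_camera("scene")
o=np.zeros((400,800,3),np.uint8);o[:400,:480]=im[:,80:560]
o[:320,490:790]=cv2.resize(sc[155:255,255:349],(300,320),interpolation=cv2.INTER_CUBIC)
cv2.imwrite("pics/m8.png",o[:,:,::-1])
E
```

```text
t 17.5333 gauge rel tip (x,y,z) [ 0.008 -0.076  0.101] yaw 0.07298258916515898 F [0.046 0.482 0.313] M [-0.305 -0.041 -0.009] open 0.03267562689417978
```

View pics/m8.png

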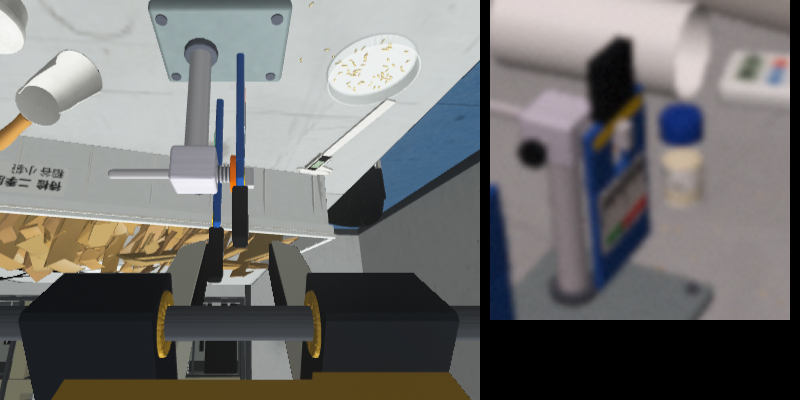

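The gauge hangs upright behind the tip, white face outward, and the gripper is clear.

```bash
python3 -c "
from plant import robot
print(robot.close_job())"
```

```text
the job is handed in; nothing more can be done
None
```

The blue gauge is hanging on the hook behind the tip with its white face outward, released, and the job is handed in at about 17.6 s; no verdict came back.

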